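# Load the slide carrier on the stage and set the magnifier over it

## Robot

A 7-joint arm with a two-finger parallel gripper is mounted at the origin on a cart in front of the work surface, level with it; the furniture and walls round the work are solid. World frame = base frame: x ahead of the robot, y to its left, z up, the work surface at z = 0. Lengths are in m, angles in degrees, forces in N, time in s.
With the tool pointing down it reaches from about 0.425 to 0.875 m from the base axis. Payload 4.7 kg.
Tool frame: the origin (TCP) lies at the very end of the fingers, on their centre line; the grasp point (between the pads) lies 19 mm behind it; z points along the fingers, y is the direction in which the jaws open and shut (so a half turn about z gives the same grasp; the last joint's range is limited). The gripper opens to 87 mm and grips with 3 to 60 N. Pads are 19 mm wide; open, the fingers measure 117 mm over their backs; the gripper's body (75 mm by 190 mm) begins 51 mm behind the grasp point.
Start: joints at [-70.067, 18.392, -4.016, 83.108, 1.295, 78.541, -3.26], TCP at [0.213, 0.614, 0.223] pointing down, gripper open.
Joint ranges: [-163.93, 163.93], [-17.29, 119.83], [-79.2, 71.16], [3.27, 140.29], [-89.18, 269.18], [5.43, 117.66], [-154.24, 154.24]. Speed limits (degrees/s): [147.25, 147.25, 180, 180, 180, 180, 180].

## Interface

Orientations are given as [roll, pitch, yaw] about the fixed x, y, z axes, in that order (R = Rz(yaw) Ry(pitch) Rx(roll)).
In Python, from cell import * gives the robot as it stands.
- The arm moves only by the tool arm_command, never from a script. Its argument "targets" is a list that holds one entry, the list of rows, each a list of 7 numbers: the shift along the tool's x, y, z in m, then the turn, a rotation vector about the tool's x, y, z in degrees, then the gripper's target within -1 to 1 (shut at 1, half-way at 0, fully open at -1). In form: [[[tx, ty, tz, rx, ry, rz, claw], ...]]. A call has 1 to 10 rows; each row is the pose to reach, as a shift and turn from the pose commanded when the call began, along the tool's axes at that moment; what a row does not reach only later rows make up. A row lasts 1/10 s, in which the tool goes at most 50 mm and 8.59 degrees, less where a joint would pass 70% of its speed; a pose out of reach is approached as far as the arm can. A call with a gripper value outside its range is refused whole. The fingers move at their own pace and stop on an object; "newtons" is the grip in N (left out, the last holds). Time passes only in rows, so rows that repeat a pose let the fingers close. It gives the time, the measured TCP pose, the force and the opening at its end, in the units of the state.
- get_obs(): the state, without advancing time (a new reading comes with each control period).
- read_camera(name): name is "scene" or "top" or "wrist"; returns a dict with "img" (420x560x3 uint8, red, green, blue), "z_map" (420x560 float32, m along the optical axis (not along the pixel's ray), 0 where there is no reading), "K" (3x3 intrinsics, pixels), "origin" and "attitude" of the camera in the world. Camera axes: x right, y down, z forward; pixel columns grow to the right and rows downward; lengths in m; the calibration is good to about 2 mm. A picture is of the moment at which its call begins.
- sign_off(): hands the job in, once; it reports no verdict.
Trained networks look in the newest picture that a camera, given by its name, has taken for a name from the list of things; names that differ only in an ending like _2 or _b are one class to them, and where a whole thing is asked for, a point or a joint stands for the part that bears it (a point fixed in the world has none). Each returns a list of dicts, best first, with "conf" (0 to 1); they miss things now and then, are a little off and sometimes report something else, mostly with a low value. They report only what shows in the picture. A call takes as long as a camera call. They do not tell look-alikes from the thing itself.
- search_frame(thing, camera): "position" ([column, row] in pixels, amid what is visible of it).
The state is a dict: "time_s": time; "qpos": joint angles; "joint_velocities": joint speeds; "effort": joint torques, N m; "tool_pos": TCP position; "tool_rot": TCP orientation; "force": force on the tool from outside, world axes, zero at the start; "wrist_torque": the same for the moment, N m; "grip_width": finger opening in m.
Only numpy, scipy, OpenCV 4.12 (cv2) and the standard library are available. Lean on these libraries where they do the work, as an engineer would, in place of code of your own. Each camera call takes 0.05 s, during which the arm holds its last target.

## Task

Lift the steel retaining bar with the red fin out of the two blue brackets of the dock and lay it on the free worktop, well clear of the dock. Then take out the yellow slide carrier, whose ends alone are free there, set it down on the worktop to change your hold to its long sides, as only these are free in the pocket of the viewing stage, and seat it flat and fully down in that pocket, keeping it roughly level all the while. Last, swing the magnifier arm (red peg) until the lens is centred over the pocket and let go; leave the dark stain bottle behind the magnifier, the blue slide box and the dropper bottle where they are.

Things in the scene. Friction and masses are not known exactly. Their poses are not given: they have to be found in the camera images.
- dock: Fixed dock, origin on the worktop under its centre, x along its walls, z up. Aluminium foot 46 x 96 x 5 mm with a step 40 x 46 mm, 10 mm high, on which the carrier lies. Two blue walls 40 mm long, 4 mm thick, 52 mm high, stand at y = -16 to -20 and +16 to +20 mm. Each has an open notch at its middle, 13 mm wide, bottom 35 mm above the worktop: the two brackets of the bar.
- dock_seat (a point): Centre of the carrier's place in the dock, 22 mm above the worktop; x along the carrier's length and the dock's walls, z up. The carrier's ends stick out 8 mm beyond the walls at either end; its long sides are hidden between the walls, 2 mm clear of them.
- bar_fin (a point): Grip point on the retaining bar's red upright fin, 12 mm thick (x), 26 mm wide (y); the fin's top is 14 mm above this point, its foot on the rod 27 mm below. z points up. Take it across the 12 mm. In the brackets this point is 72 mm above the worktop, 20 mm above the walls' tops; with the bar standing on the worktop, 41 mm. The bar weighs about 80 g.
- bar_rod (a point): Centre of the retaining bar's square steel rod (10 x 84 x 10 mm, long axis y), 32 mm below the fin's grip point. The rod lies in both notches, 1 mm above the carrier, with a dark collar (18 x 6 x 16 mm, reaching 9 mm below this point) outside each wall at y = -30 and +30 mm. Set on the worktop it stands on its collars, this point 9 mm up.
- carrier_center (a point): Centre of the loose yellow slide carrier, a block 56 mm long (x), 28 mm wide (y), 24 mm high (z), with a glass slide and a pink stain on its top; 12 mm above its underside; about 60 g. It is the same both ways round.
- stage: Fixed viewing stage, origin on the column axis at worktop height, turned to another bearing round the column each time; the pocket lies on its -x side, 140 mm out. The pocket: a black bed 22 mm wide, 20 mm above the worktop, between two blue C-shaped end pieces 54 mm high. Under the bed is a plate 82 x 44 mm, 6 mm high; an arm under 24 mm high leads to the column.
- pocket (a point): Where the carrier's centre must come, 32 mm above the worktop. x points to the column and is the direction of the carrier's length; z up. End walls have inner faces at x = -32 and +32 mm (outer 37); corner cheeks, inner faces at y = -17 and +17 mm (outer 21), cover x beyond -24.5 and +24.5 mm. Between the cheeks both long sides are open for 49 mm. The carrier is the same both ways round.
- column (a point): Axis of the magnifier's upright column (18 mm thick, on a fixed round foot of 92 mm), 100 mm above the worktop; the arm turns about it.
- lens (a point): Centre of the round lens (black rim 64 mm outside, 8 mm thick), 105 mm above the worktop, 140 mm from the column axis. Turning the arm to the stage's bearing brings it straight over the pocket.
- lens_peg (a point): Middle of the upright red peg on the magnifier arm, 14 mm thick, 135 mm above the worktop and 85 mm from the column axis, on the line from column to lens. It is free from 112 mm (the white arm's top) to 154 mm, where it has a 4 mm cap 19 mm wide up to 158 mm. The hub over the column reaches up to 127 mm.
- lens_arm (a joint): Angle of the magnifier arm about its column, rad, growing anticlockwise seen from above; free from -1.4 to 2.5. The lens has to come round by about 2.4 to 3.1 rad with growing angle, across the side nearest the robot, so let go and take the peg again on the way if the wrist cannot turn so far. Stiff with friction (about 0.25 N m, some 3 N at the peg): it stays where it is let go.
- stain_bottle: Dark purple stain bottle with a black cap, 44 mm across, 94 mm high, standing behind the magnifier; origin at the centre of its underside. Bystander.
- slide_box: Blue slide box, 89 x 98 x 34 mm, origin at the centre of its underside. Bystander.
- oil_dropper: Small brown dropper bottle with a black teat, 26 mm across, 86 mm high, origin at the centre of its underside. Bystander.
Things that resemble listed ones, but are neither listed nor needed, are in the scene too. Of the things like the part that bears carrier_center, leave any that is orange or purple; of the rest the smaller one is meant.

How it is judged (in metres and radians):
On the way, in this order (a step that is already met when the one before it is completed fails the run):
1. the bar is out of the brackets and lies on the worktop at least 80 mm from the dock, let go, with the carrier still in the dock (horizontal distance between bar_rod and dock_seat above 0.08 m and height (world z) of bar_rod below 0.03 m and contact force between the fingers and bar below 0.1 N and distance between carrier_center and dock_seat below 0.015 m), for 0.2 s.
2. the carrier stands flat on the worktop, let go, away from dock and pocket (height (world z) of carrier_center below 0.018 m and angle between carrier_center's own z axis and vertical below 0.1 rad and contact force between the fingers and carrier below 0.1 N and horizontal distance between carrier_center and dock_seat above 0.05 m and horizontal distance between carrier_center and pocket above 0.05 m), for 0.1 s.
3. the carrier lies seated in the pocket, let go, while the lens is still away from it (horizontal distance between carrier_center and pocket below 0.006 m and z of carrier_center in the frame of pocket below 0.003 m and contact force between the fingers and carrier below 0.1 N and horizontal distance between lens and pocket above 0.03 m), for 0.2 s.
4. the lens is over the pocket (horizontal distance between lens and pocket below 0.008 m), for 0.2 s.
At the end, for the whole second after the job is handed in: The lens centre is within 8 mm of straight over the pocket centre and the arm is still; the carrier lies flat in the pocket, its centre within 6 mm sideways and 3 mm in height of the pocket point, along the pocket's length; the bar lies on the worktop at least 80 mm from the dock, at rest (horizontal distance between lens and pocket below 0.008 m and velocity of joint lens_arm between -0.02 and 0.02 rad/s and horizontal distance between carrier_center and pocket below 0.006 m and z of carrier_center in the frame of pocket between -0.003 and 0.003 m and angle between the x axis of carrier_center and the x axis of pocket, either way round below 0.2 rad and angle between carrier_center's own z axis and vertical below 0.1 rad and horizontal distance between bar_rod and dock_seat above 0.08 m and height (world z) of bar_rod between 0 and 0.03 m and linear speed of each of bar, carrier below 0.02 m/s); the robot touches nothing.
It fails at once if the carrier is tilted by more than 40 degrees (angle between carrier_center's own z axis and vertical above 0.7 rad).
It fails at once if the stain bottle, the slide box or the dropper bottle is moved by more than 25 mm (distance of any of stain_bottle, slide_box, oil_dropper from where it was at the start of the episode above 0.025 m).
It also fails if it takes over 64 s, if anything falls off the work surface, if the arm or the gripper's body presses on something with over 40 N, if the wrist force passes 120 N, or if a joint passes its speed limit or range.

## Working session

There is one attempt and no reset: what is moved stays moved. The work goes in short steps, Python scripts to look and compute and a tool call to move; the robot and the scene stay as the last step left them, time stands still between calls to the robot, and variables do not carry over. Pictures are saved under pics/ and viewed, and the job is handed in when it is done.

Besides the shell and the picture viewer there is one more tool, called after "Emit:" by a JSON object that holds its "api" and its "payload". arm_command: Moves the arm, as the interface text tells. Its arguments: {"type":"object","properties":{"targets":{"type":"array","items":{"type":"array","items":{"type":"array","items":{"type":"number"}}}},"newtons":{"type":"number"}},"required":["targets"]}

```bash
ls -la; mkdir -p pics; cat > h.py <<'E'
from cell import *
import numpy as np, cv2
from scipy.spatial.transform import Rotation as R
def cam(n,save=None):
    c=read_camera(n)
    if save: cv2.imwrite('pics/'+save,c['img'][:,:,::-1])
    return c
def pose(c):
    a=np.array(c['attitude'],float); 
    M=a if a.shape==(3,3) else R.from_euler('xyz',a,degrees=True).as_matrix()
    return M,np.array(c['origin'],float)
def cloud(c):
    M,o=pose(c);K=np.array(c['K']);z=c['z_map'];h,w=z.shape
    u,v=np.meshgrid(np.arange(w),np.arange(h))
    P=np.stack([(u-K[0,2])/K[0,0]*z,(v-K[1,2])/K[1,1]*z,z],-1)
    W=P@M.T+o; W[z<=0]=np.nan
    return W
def proj(c,p):
    M,o=pose(c);K=np.array(c['K']);q=K@(M.T@(np.array(p)-o));return q[:2]/q[2]
E
python3 - <<'E'
from h import *
print(get_obs())
for n in ['scene','top','wrist']:
    c=cam(n,n+'0.png'); print(n,c['origin'],c['attitude'],c['K'])
    if n!='wrist':
        for t in ['dock','bar_fin','bar_rod','carrier_center','stage','column','lens','lens_peg','stain_bottle','slide_box','oil_dropper']:
            W=cloud(c)
            for d in search_frame(t,n)[:4]:
                u,v=[int(round(x)) for x in d['position']]
                print(n,t,round(d['conf'],2),(u,v),W[min(v,419),min(u,559)].round(3))
E
```

```text
total 12
drwxr-xr-x  3 agent agent 4096 Dec  6 13:49 .
drwxr-xr-x 23 root  root  4096 Dec  6 13:49 ..
drwxr-xr-x  2 agent agent 4096 Dec  6 13:49 pics
{'time_s': 0.0, 'qpos': array([-70.06722399,  18.44135742,  -4.01352931,  83.17335434,
         1.29526962,  78.54096174,  -3.25957148]), 'joint_velocities': array([-0.08178528, -0.00361885,  0.0529309 ,  0.00790625,  0.05966486,
       -0.00277157, -0.06677935]), 'effort': array([-2.81568697e-05, -4.91287887e+01, -4.03707102e-01, -3.12529242e+01,
       -6.38203346e-02,  4.36160259e-02,  1.47057831e-04]), 'tool_pos': array([0.21285081, 0.6135864 , 0.22144876]), 'tool_rot': array([-1.79889574e+02,  6.55594011e-03,  1.60875528e+02]), 'force': array([-0.33062198, -0.32117145,  0.6931813 ]), 'wrist_torque': array([0.00781305, 0.04146565, 0.01215155]), 'grip_width': 0.08698877743852688}
scene [-0.25662509 -0.49998945  0.71572733] [-119.74862615   -0.3166115   -50.45921299] [[409.18493933   0.         282.01372307]
 [  0.         409.18493933 208.30492616]
 [  0.           0.           1.        ]]
scene dock 0.64 (172, 209) [0.425 0.534 0.
[... 1281 characters left out ...]
rrier_center 0.46 (162, 274) [0.424 0.56  0.037]
top stage 0.89 (266, 227) [0.564 0.245 0.017]
top column 0.95 (219, 238) [0.534 0.393 0.008]
top column 0.48 (272, 286) [0.379 0.229 0.083]
top lens 0.64 (197, 242) [0.508 0.443 0.109]
top lens_peg 0.97 (193, 242) [0.509 0.455 0.105]
top stain_bottle 0.5 (234, 192) [0.668 0.34  0.06 ]
top slide_box 0.91 (162, 272) [0.43  0.561 0.034]
top slide_box 0.3 (267, 286) [0.379 0.243 0.078]
top oil_dropper 0.38 (219, 236) [0.538 0.391 0.018]
wrist [0.15036707 0.6361087  0.38528167] [1.65910135e+02 7.84133661e-02 7.09023758e+01] [[370.31507002   0.         281.50244593]
 [  0.         370.31507002 208.69103633]
 [  0.           0.           1.        ]]
```

View pics/scene0.png

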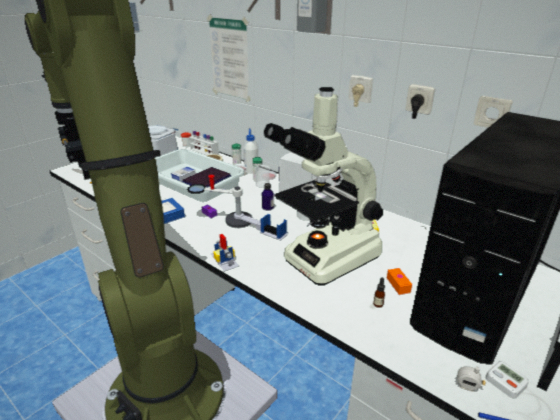

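View pics/top0.png

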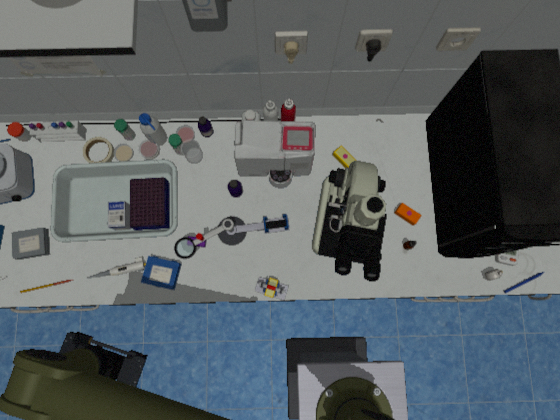

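View pics/wrist0.png

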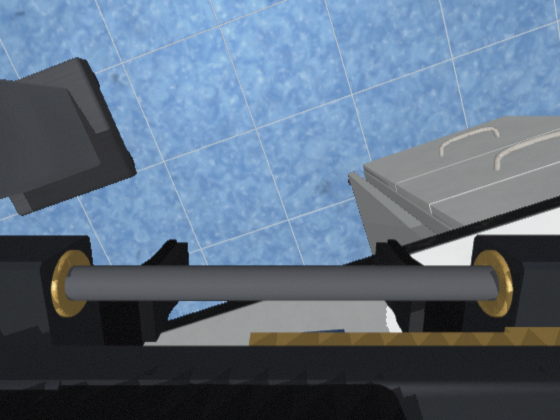

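```bash
python3 - <<'E'
from h import *
c=cam('top'); W=cloud(c)
np.savez('top0.npz',W=W,img=c['img'],K=c['K'],origin=c['origin'],attitude=c['attitude'],z=c['z_map'])
im=c['img'][:,:,::-1]
a=cv2.resize(im[265:310,245:305],None,fx=10,fy=10,interpolation=cv2.INTER_CUBIC)
b=cv2.resize(im[175:265,165:305],None,fx=5.6,fy=5.6,interpolation=cv2.INTER_CUBIC)
cv2.imwrite('pics/dockz.png',a);cv2.imwrite('pics/stagez.png',b)
c=cam('scene'); W=cloud(c)
np.savez('scene0.npz',W=W,img=c['img'],K=c['K'],origin=c['origin'],attitude=c['attitude'],z=c['z_map'])
im=c['img'][:,:,::-1]
cv2.imwrite('pics/scz.png',cv2.resize(im[170:280,190:300],None,fx=5.4,fy=5.4,interpolation=cv2.INTER_CUBIC))
E
```

```text
(no output)
```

View pics/dockz.png

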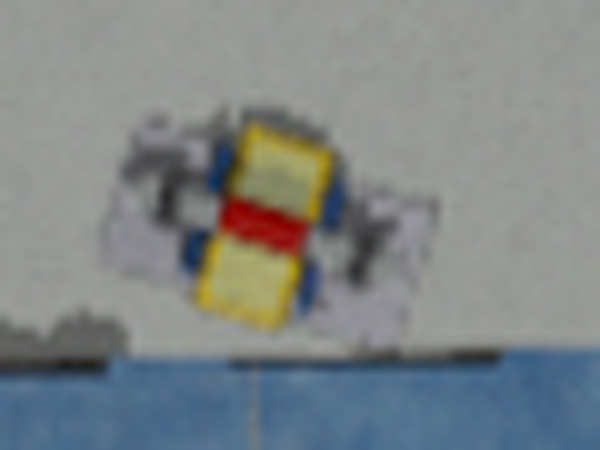

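View pics/stagez.png

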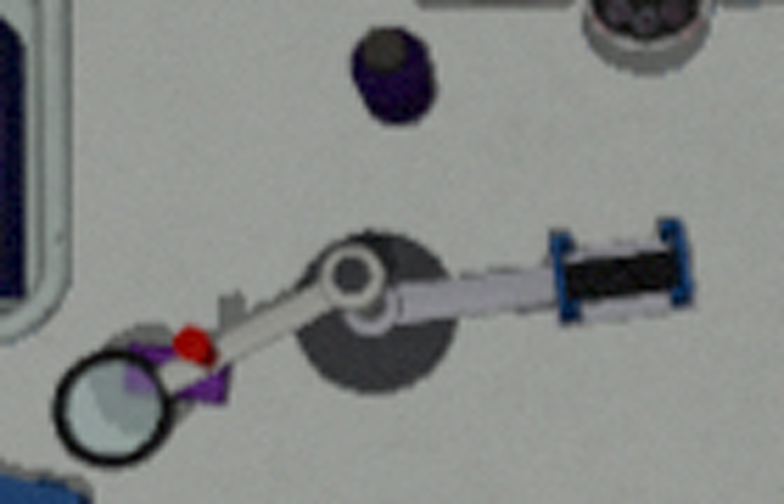

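View pics/scz.png

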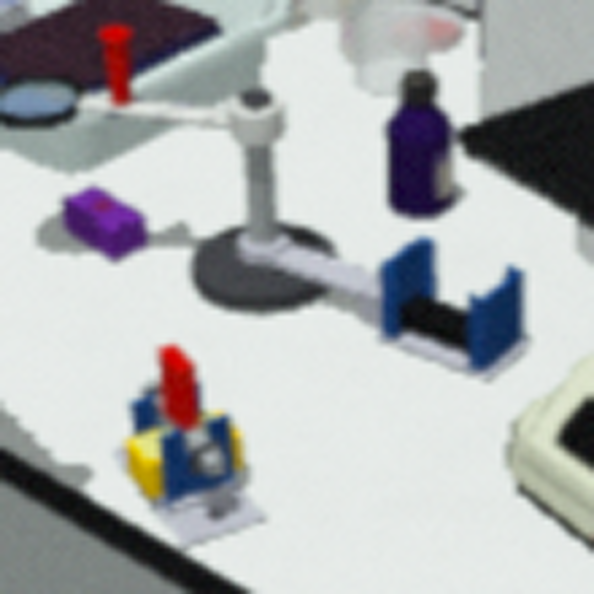

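```bash
cat >> h.py <<'E'
def ray(c,u,v,z):
    M,o=pose(c);K=np.array(c['K']);d=M@np.array([(u-K[0,2])/K[0,0],(v-K[1,2])/K[1,1],1.])
    return o+d*(z-o[2])/d[2]
E
python3 - <<'E'
from h import *
c=np.load('top0.npz')
r=lambda u,v,z:ray(c,u,v,z).round(4)
f=lambda x,y:(245+(x+.5)/10-.5,265+(y+.5)/10-.5)
Y=np.array([r(*f(*p),.034) for p in [(245,125),(335,155),(275,328),(195,305)]]);print(Y,Y.mean(0))
print('len',np.linalg.norm(Y[0]-Y[3]),np.linalg.norm(Y[1]-Y[2]),np.linalg.norm(Y[0]-Y[1]))
for a,b in[(3,0),(2,1)]: d=Y[a]-Y[b];print(np.degrees(np.arctan2(-d[1],-d[0])))
print('fin top',[r(*f(*p),.086) for p in [(228,195),(310,222),(303,252),(220,228)]], r(*f(265,224),.086))
print('foot',[r(*f(*p),.005) for p in [(140,120),(438,200),(405,350),(105,265)]])
print('edge',r(*f(100,365),0),r(*f(400,352),0))
g=lambda x,y:(165+(x+.5)/5.6-.5,175+(y+.5)/5.6-.5)
print('pocket end pcs top z.054')
P=[r(*g(*p),.054) for p in [(550,235),(580,320),(658,220),(692,303)]];print(P,np.mean(P,0))
print('bed', [r(*g(*p),.02) for p in [(567,268),(680,248),(570,302),(683,284)]])
print('foot',r(*g(376,312),0.005),'hub',r(*g(353,277),.127),'lens',r(*g(112,407),.109),'peg',r(*g(187,343),.158))
print('foot edges',r(*g(376,393),0.0),r(*g(295,318),0),r(*g(458,305),0))
W=c['W']
def stat(u,v): return W[v,u].round(3)
# hsv masks
hsv=cv2.cvtColor(c['img'],cv2.COLOR_RGB2HSV)
m=((hsv[...,0]<8)|(hsv[...,0]>172))&(hsv[...,1]>150)
n,l,s,ce=cv2.connectedComponentsWithStats(m.astype('uint8'))
for i in range(1,n):
    if s[i,4]>8: print(ce[i].round(1),s[i,4],np.nanmedian(W[l==i],0).round(3))
E
```

```text
[[0.4073 0.2378 0.034 ]
 [0.3977 0.2109 0.034 ]
 [0.3469 0.23   0.034 ]
 [0.3542 0.2538 0.034 ]] [0.376525 0.233125 0.034   ]
len 0.055458182444072204 0.05427200014740567 0.02856168762520871
-16.76851370915522
-20.605470076431732
fin top [array([0.3844, 0.2421, 0.086 ]), array([0.3761, 0.2186, 0.086 ]), array([0.3676, 0.2208, 0.086 ]), array([0.375 , 0.2446, 0.086 ])] [0.3758 0.2316 0.086 ]
foot [array([0.4112, 0.2708, 0.005 ]), array([0.3847, 0.1795, 0.005 ]), array([0.3396, 0.1908, 0.005 ]), array([0.3674, 0.2821, 0.005 ])]
edge [0.3374 0.2843 0.    ] [0.3391 0.1923 0.    ]
pocket end pcs top z.054
[array([0.5899, 0.2531, 0.054 ]), array([0.5426, 0.2376, 0.054 ]), array([0.5969, 0.1939, 0.054 ]), array([0.5505, 0.1766, 0.054 ])] [0.569975 0.2153   0.054   ]
bed [array([0.5777, 0.2449, 0.02  ]), array([0.5876, 0.1815, 0.02  ]), array([0.5584, 0.2436, 0.02  ]), array([0.5671, 0.1804, 0.02  ])]
foot [0.5578 0.3532 0.005 ] hub [0.5557 0.3522 0.127 ] lens [0.4938 0.4782 0.109 ] peg [0.5185 0.4311 0.158 ]
foot edges [0.5125 0.3539 0.    ] [0.5562 0.3995 0.    ] [0.5615 0.3074 0.    ]
[287.2 113.6] 174 [0.879 0.173 0.157]
[ 15. 129.] 179 [0.89  1.034 0.059]
[ 39.2 125.4] 19 [0.888 0.943 0.085]
[296.5 137.3] 240 [0.789 0.15  0.194]
[409.2 212.8] 11 [ 0.595 -0.204  0.03 ]
[199.2 236.4] 34 [0.518 0.428 0.157]
[405.2 245.9] 9 [ 0.493 -0.184  0.024]
[ 65.  280.9] 9 [0.412 0.863 0.007]
[270.7 286.9] 29 [0.376 0.232 0.084]
```

```bash
python3 - <<'E'
from h import *
for n in ['top','scene']:
    c=np.load(n+'0.npz');W=c['W'].reshape(-1,3);W=W[~np.isnan(W[:,0])]
    for z0,z1 in [(.02,.07),(.07,.12),(.12,.2),(.2,.3),(.3,.5)]:
        m=(W[:,2]>z0)&(W[:,2]<z1)&(W[:,0]>.36)&(W[:,0]<.85)&(W[:,1]>-.15)&(W[:,1]<.19)
        P=W[m]
        if len(P)==0: continue
        i=np.argsort(-P[:,1])[:len(P)//50+3]
        print(n,z0,len(P),'maxy',P[i][:4].round(3).tolist(),'minx',P[P[:,0].argmin()].round(3))
E
cat > ik.py <<'E'
E
python3 - <<'E'
from h import *
o=get_obs();print(o['time_s'],o['tool_pos'],o['tool_rot'])
c=np.load('top0.npz');print(c['W'][178,280],c['W'][188,235])
E
```

```text
top 0.02 1094 maxy [[0.694, 0.189, 0.058], [0.697, 0.189, 0.059], [0.693, 0.189, 0.05], [0.692, 0.189, 0.041]] minx [0.476 0.09  0.036]
top 0.07 369 maxy [[0.728, 0.189, 0.113], [0.728, 0.188, 0.103], [0.727, 0.188, 0.094], [0.726, 0.188, 0.089]] minx [0.517 0.083 0.072]
top 0.12 1918 maxy [[0.82, 0.19, 0.189], [0.823, 0.19, 0.195], [0.822, 0.19, 0.191], [0.827, 0.19, 0.193]] minx [0.601 0.022 0.189]
top 0.2 1491 maxy [[0.763, 0.175, 0.202], [0.808, 0.162, 0.201], [0.454, 0.107, 0.218], [0.455, 0.106, 0.229]] minx [ 0.425 -0.012  0.217]
top 0.3 3824 maxy [[0.401, 0.089, 0.42], [0.405, 0.089, 0.421], [0.397, 0.089, 0.418], [0.395, 0.089, 0.415]] minx [0.372 0.003 0.407]
scene 0.02 2276 maxy [[0.744, 0.19, 0.057], [0.594, 0.19, 0.048], [0.755, 0.19, 0.056], [0.363, 0.189, 0.046]] minx [0.363 0.189 0.039]
scene 0.07 1887 maxy [[0.512, 0.075, 0.075], [0.502, 0.074, 0.071], [0.505, 0.073, 0.073], [0.512, 0.072, 0.08]] minx [ 0.47  -0.023  0.073]
scene 0.12 1289 maxy [[0.726, 0.189, 0.138], [0.729, 0.189, 0.158], [0.731, 0.189, 0.14], [0.73, 0.189, 0.151]] minx [0.465 0.009 0.161]
scene 0.2 3166 maxy [[0.457, 0.105, 0.226], [0.452, 0.105, 0.226], [0.466, 0.103, 0.226], [0.45, 0.103, 0.224]] minx [ 0.414 -0.051  0.221]
scene 0.3 3718 maxy [[0.398, 0.09, 0.414], [0.395, 0.088, 0.413], [0.398, 0.087, 0.415], [0.398, 0.087, 0.419]] minx [0.37  0.004 0.408]
1.35 [0.21296082 0.61415976 0.22261123] [1.79992083e+02 1.08208353e-03 1.60877160e+02]
[0.71008764 0.19761154 0.057498  ] [0.67479093 0.33514175 0.08094636]
```

```bash
cat >> h.py <<'E'
def plan(pos,yaw,cur=None):
    o=get_obs() if cur is None else None
    p0=o['tool_pos'] if cur is None else np.array(cur[:3]); y0=o['tool_rot'][2] if cur is None else cur[3]
    M=R.from_euler('xyz',[180,0,y0],degrees=True).as_matrix()
    d=M.T@(np.array(pos)-p0); dy=(yaw-y0+180)%360-180
    print('shift',d.round(4),'rz',round(-dy,2))
E
python3 - <<'E'
from h import *
plan([.376,.232,.2],73.5)
E
```

```text
shift [-0.2792 -0.3077  0.0226] rz 87.38
```

Emit:
{"api": "arm_command", "payload": {"targets": [[[-0.279,-0.308,0.02,0,0,87.4,-1],[-0.279,-0.308,0.02,0,0,87.4,-1],[-0.279,-0.308,0.02,0,0,87.4,-1],[-0.279,-0.308,0.02,0,0,87.4,-1],[-0.279,-0.308,0.02,0,0,87.4,-1],[-0.279,-0.308,0.02,0,0,87.4,-1],[-0.279,-0.308,0.02,0,0,87.4,-1],[-0.279,-0.308,0.02,0,0,87.4,-1],[-0.279,-0.308,0.02,0,0,87.4,-1],[-0.279,-0.308,0.02,0,0,87.4,-1]]]}}

```text
time_s: 2.35
tool_pos: [0.3771, 0.2285, 0.2029]
tool_rot: [180.0, -0.0, 74.2]
force: [-0.0, 1.0, 0.6]
grip_width: 0.0871
```

```bash
python3 - <<'E'
from h import *
c=cam('wrist','w1.png');o=get_obs();print(o['qpos'].round(1),o['tool_pos'].round(4),o['tool_rot'].round(2),c['origin'],c['attitude'])
np.savez('w1.npz',W=cloud(c),img=c['img'],K=c['K'],origin=c['origin'],attitude=c['attitude'])
for p in [(.3765,.2325,.086),(.3765,.2325,.034),(.573,.2133,.02),(.557,.3525,.127),(.494,.478,.109)]: print(p,proj(c,p).round(1))
E
```

```text
[-49.9  -7.3  13.9 113.1   1.8  73.9 -52.5] [0.3765 0.2302 0.2029] [ 1.7999e+02 -7.0000e-02  7.4040e+01] [0.39499709 0.29237331 0.36562608] [ 1.65849351e+02  3.81275997e-05 -1.57539857e+01]
(0.3765, 0.2325, 0.086) [279.5 198.8]
(0.3765, 0.2325, 0.034) [279.8 186.3]
(0.573, 0.2133, 0.02) [490.3 146.3]
(0.557, 0.3525, 0.127) [531.9 -73.1]
(0.494, 0.478, 0.109) [ 365.2 -279.9]
```

View pics/w1.png

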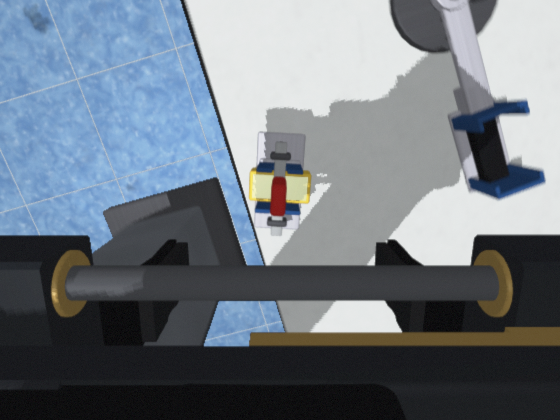

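```bash
python3 - <<'E'
from h import *
c=np.load('w1.npz');im=c['img'][:,:,::-1]
cv2.imwrite('pics/w1a.png',cv2.resize(im[125:240,240:320],None,fx=5,fy=5,interpolation=cv2.INTER_CUBIC))
cv2.imwrite('pics/w1b.png',cv2.resize(im[90:205,435:555],None,fx=5,fy=5,interpolation=cv2.INTER_CUBIC))
E
```

```text
(no output)
```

View pics/w1a.png

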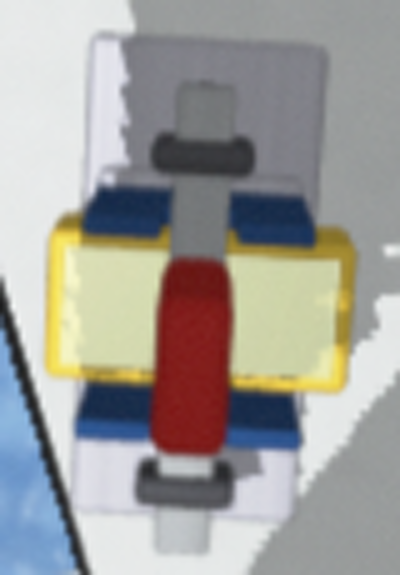

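View pics/w1b.png

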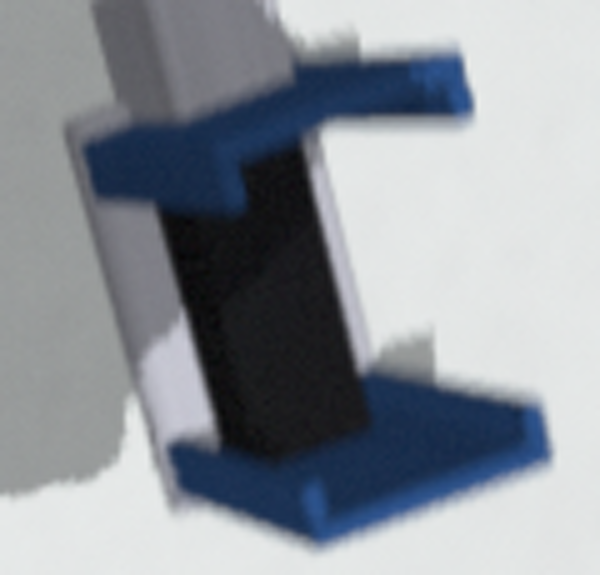

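```bash
python3 - <<'E'
from h import *
c=np.load('w1.npz')
f=lambda p,z:ray(c,240+(p[0]+.5)/5-.5,125+(p[1]+.5)/5-.5,z)[:2]
g=lambda p,z:ray(c,435+(p[0]+.5)/5-.5,90+(p[1]+.5)/5-.5,z)[:2]
ang=lambda a,b:np.degrees(np.arctan2(*(b-a)[::-1])).round(1)
Y=[f(p,.034) for p in [(48,375),(350,392),(355,235),(52,222)]];print('car',np.round(Y,4).tolist(),np.mean(Y,0).round(4),ang(Y[0],Y[1]),np.linalg.norm(Y[1]-Y[0]))
F=[f(p,.005) for p in [(93,35),(328,45),(298,520),(73,510)]];print('foot',np.round(F,4).tolist(),np.mean(F,0).round(4),ang(F[3],F[2]),ang(F[0],F[1]),ang(F[2],F[1])-90,np.linalg.norm(F[1]-F[2]))
T=[f(p,.086) for p in [(162,297),(230,297),(224,450),(155,445)]];print('fin',np.round(T,4).tolist(),np.mean(T,0).round(4),ang(T[2],T[1])-90)
# pocket bed lines z=.02; end piece outer top edges z=.054
B=[g(p,.02) for p in [(160,215),(225,450),(305,145),(370,420)]];print('bed',np.round(B,4).tolist(),ang(B[1],B[0]),ang(B[3],B[2]),'wid',abs(np.cross(B[0]-B[1],B[3]-B[1]))/np.linalg.norm(B[0]-B[1]), 'mid',((B[0]+B[1])/2).round(4),((B[2]+B[3])/2).round(4))
P=[g(p,.054) for p in [(87,153),(462,58),(318,540),(548,455),(235,210),(472,110),(172,445),(528,410)]];print('end',np.round(P,4).tolist(), ang(P[2],P[0]) , ang(P[3],P[1]))
E
```

```text
car [[0.3461, 0.2282], [0.3986, 0.2101], [0.4069, 0.2379], [0.355, 0.255]] [0.3767 0.2328] -19.1 0.055591151655189304
foot [[0.3695, 0.2839], [0.4122, 0.2699], [0.382, 0.1799], [0.3385, 0.1943]] [0.3755 0.232 ] -18.4 -18.1 -18.5 0.0950082981387953
fin [[0.3741, 0.2453], [0.3842, 0.2424], [0.3767, 0.2193], [0.3666, 0.223]] [0.3754 0.2325] -17.799999999999997
bed [[0.5539, 0.2316], [0.559, 0.185], [0.5811, 0.2369], [0.586, 0.1833]] 96.3 95.3 wid 0.02672113260120473 mid [0.5564 0.2083] [0.5836 0.2101]
end [[0.5283, 0.2508], [0.5891, 0.2491], [0.556, 0.1756], [0.5957, 0.1798], [0.5503, 0.2351], [0.5897, 0.2405], [0.5343, 0.1989], [0.5932, 0.1885]] 110.2 95.4<stdin>:10: DeprecationWarning: Arrays of 2-dimensional vectors are deprecated. Use arrays of 3-dimensional vectors instead. (deprecated in NumPy 2.0)
```

```bash
python3 - <<'E'
from h import *
o=get_obs();print(o['tool_pos'],o['tool_rot'])
plan([.3758,.2325,.054],71.6)
E
```

```text
[0.37647028 0.23018187 0.20291235] [ 1.79988571e+02 -6.85497767e-02  7.40397092e+01]
shift [ 0.002  -0.0013  0.1489] rz 2.44
```

Emit:
{"api": "arm_command", "payload": {"targets": [[[0.002,-0.001,0.04,0,0,2.4,-1],[0.002,-0.001,0.08,0,0,2.4,-1],[0.002,-0.001,0.11,0,0,2.4,-0.6],[0.002,-0.001,0.135,0,0,2.4,-0.4],[0.002,-0.001,0.149,0,0,2.4,-0.3],[0.002,-0.001,0.149,0,0,2.4,0.2],[0.002,-0.001,0.149,0,0,2.4,1],[0.002,-0.001,0.149,0,0,2.4,1],[0.002,-0.001,0.149,0,0,2.4,1],[0.002,-0.001,0.149,0,0,2.4,1]]], "newtons": 25}}

```text
time_s: 3.4
tool_pos: [0.3757, 0.2344, 0.0544]
tool_rot: [180.0, -0.1, 72.6]
force: [-0.4, 0.1, 0.5]
grip_width: 0.0308
```

Emit:
{"api": "arm_command", "payload": {"targets": [[[0,0,0,0,0,0,1],[0,0,0,0,0,0,1],[0,0,0,0,0,0,1],[0,0,0,0,0,0,1]]], "newtons": 25}}

```text
time_s: 3.8
tool_pos: [0.3754, 0.234, 0.0537]
tool_rot: [180.0, -0.0, 72.5]
force: [0.1, 0.3, 1.4]
grip_width: 0.0118
```

```bash
python3 - <<'E'
from h import *
plan([.40,.352,.13],71.6)
plan([.40,.352,.025],71.6)
E
```

```text
shift [ 0.12   -0.0119 -0.0763] rz 0.93
shift [ 0.12   -0.0119  0.0287] rz 0.93
```

Emit:
{"api": "arm_command", "payload": {"targets": [[[0,0,-0.02,0,0,0,1],[0,0,-0.045,0,0,0,1],[0,0,-0.07,0,0,0,1],[0.04,-0.004,-0.07,0,0,0,1],[0.08,-0.008,-0.06,0,0,0,1],[0.12,-0.012,-0.04,0,0,0,1],[0.12,-0.012,-0.01,0,0,0,1],[0.12,-0.012,0.015,0,0,0,1],[0.12,-0.012,0.029,0,0,0,1],[0.12,-0.012,0.03,0,0,0,1]]]}}

```text
time_s: 4.8
tool_pos: [0.3992, 0.3514, 0.0223]
tool_rot: [-179.9, 0.1, 72.5]
force: [-0.7, -0.2, -0.3]
grip_width: 0.0117
```

Release and back up.

Emit:
{"api": "arm_command", "payload": {"targets": [[[0,0,0,0,0,0,0.5],[0,0,0,0,0,0,-0.5],[0,0,0,0,0,0,-1],[0,0,-0.005,0,0,0,-1],[0,0,-0.03,0,0,0,-1],[0,0,-0.07,0,0,0,-1],[0,0,-0.12,0,0,0,-1],[0,0,-0.14,0,0,0,-1]]]}}

```text
time_s: 5.6
tool_pos: [0.4018, 0.3537, 0.1694]
tool_rot: [179.8, -0.4, 72.5]
force: [-0.4, 1.1, 0.6]
grip_width: 0.0675
```

```bash
python3 - <<'E'
from h import *
c=cam('wrist','w2.png');o=get_obs();print(o['time_s'],o['qpos'].round(1),o['tool_pos'].round(4),o['tool_rot'].round(2),o['grip_width'])
np.savez('w2.npz',W=cloud(c),img=c['img'],K=c['K'],origin=c['origin'],attitude=c['attitude'])
plan([.4,.235,.17],71.6)
E
```

```text
5.65 [-54.5   5.8  11.  104.2  -1.2  69.4 -60.6] [0.4026 0.3545 0.1713] [179.73  -0.6   72.51] 0.07210367579651042
shift [-0.1148  0.0334  0.0013] rz 0.91
```

View pics/w2.png

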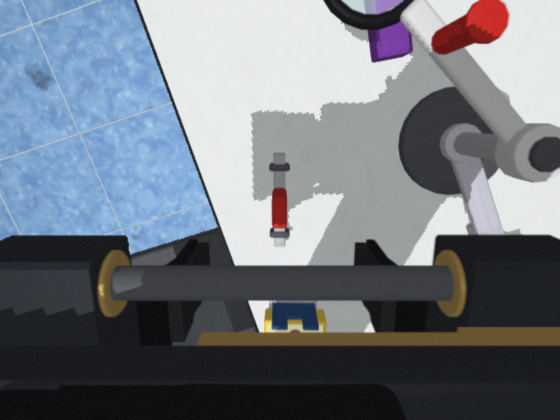

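```bash
python3 - <<'E'
from h import *
plan([.3763,.2325,.0135],71.6)
E
```

```text
shift [-0.1243  0.0116  0.1578] rz 0.91
```

Emit:
{"api": "arm_command", "payload": {"targets": [[[-0.05,0.005,0,0,0,0.9,-1],[-0.1,0.01,0.02,0,0,0.9,-1],[-0.124,0.0115,0.05,0,0,0.9,-1],[-0.124,0.0115,0.08,0,0,0.9,-1],[-0.124,0.0115,0.1,0,0,0.9,-1],[-0.124,0.0115,0.1,0,0,0.9,-1],[-0.124,0.0115,0.1,0,0,0.9,-1]]]}}

```text
time_s: 6.35
tool_pos: [0.3738, 0.2304, 0.0642]
tool_rot: [180.0, -0.0, 71.6]
force: [0.5, 0.4, 0.3]
grip_width: 0.0871
```

```bash
python3 - <<'E'
from h import *
c=cam('wrist','w3.png');o=get_obs();print(o['time_s'],o['qpos'].round(1),o['tool_pos'].round(4),o['tool_rot'].round(2),o['grip_width'])
np.savez('w3.npz',W=cloud(c),img=c['img'],K=c['K'],origin=c['origin'],attitude=c['attitude'])
plan([.3763,.2325,.0135],71.6)
E
```

```text
6.4 [-49.9   0.9  15.  122.7  -0.3  56.3 -53.2] [0.3743 0.2309 0.0648] [ 1.7994e+02 -9.0000e-02  7.1650e+01] 0.08704536370371004
shift [0.0021 0.0014 0.0513] rz 0.05
```

View pics/w3.png

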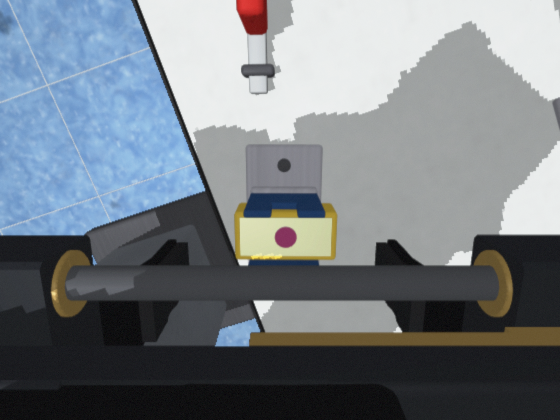

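```bash
python3 - <<'E'
from h import *
c=np.load('w3.npz')
for p in [(286,237),(235.5,258),(334.5,258),(336.5,206)]: print(ray(c,*p,.034).round(4))
print(proj(c,[.3763,.2325,.034]))
E
```

```text
[0.3765 0.2313 0.034 ]
[0.346  0.2285 0.034 ]
[0.3983 0.2112 0.034 ]
[0.4077 0.2394 0.034 ]
[284.9787847  235.19266261]
```

Consistent. Descend and grip the ends.

Emit:
{"api": "arm_command", "payload": {"targets": [[[0.002,0.001,0.02,0,0,0,-1],[0.002,0.001,0.04,0,0,0,-1],[0.002,0.001,0.051,0,0,0,-1],[0.002,0.001,0.051,0,0,0,0],[0.002,0.001,0.051,0,0,0,1],[0.002,0.001,0.051,0,0,0,1],[0.002,0.001,0.051,0,0,0,1],[0.002,0.001,0.051,0,0,0,1],[0.002,0.001,0.051,0,0,0,1]]], "newtons": 25}}

```text
time_s: 7.3
tool_pos: [0.3756, 0.2322, 0.0132]
tool_rot: [180.0, -0.1, 71.6]
force: [-0.8, -0.7, 4.1]
grip_width: 0.0558
```

```bash
python3 - <<'E'
from h import *
plan([.47,.238,.004],6)
plan([.47,.238,.08],6)
E
```

```text
shift [0.0352 0.0877 0.0092] rz 65.63
shift [ 0.0352  0.0877 -0.0668] rz 65.63
```

Emit:
{"api": "arm_command", "payload": {"targets": [[[0,0,-0.02,0,0,0,1],[0,0,-0.045,0,0,0,1],[0,0,-0.065,0,0,0,1],[0.01,0.03,-0.07,0,0,8.5,1],[0.02,0.06,-0.07,0,0,17,1],[0.035,0.088,-0.07,0,0,25.5,1],[0.035,0.088,-0.07,0,0,34,1],[0.035,0.088,-0.065,0,0,42,1],[0.035,0.088,-0.055,0,0,50,1],[0.035,0.088,-0.05,0,0,58,1]]]}}

```text
time_s: 8.3
tool_pos: [0.4691, 0.237, 0.0616]
tool_rot: [180.0, 0.1, 13.3]
force: [0.8, -0.3, -1.1]
grip_width: 0.0559
```

```bash
python3 - <<'E'
from h import *
o=get_obs();print(o['time_s'],o['qpos'].round(1),o['tool_pos'].round(4),o['tool_rot'].round(2),o['grip_width'])
plan([.47,.238,.0045],6)
E
```

```text
8.3 [ -49.9   11.9   22.3  111.9   -5.3   57.3 -101.9] [0.4691 0.237  0.0616] [1.7997e+02 8.0000e-02 1.3300e+01] 0.05591329332652183
shift [ 0.0011 -0.0008  0.0571] rz 7.3
```

Emit:
{"api": "arm_command", "payload": {"targets": [[[0.001,-0.001,0.02,0,0,7.3,1],[0.001,-0.001,0.04,0,0,7.3,1],[0.001,-0.001,0.052,0,0,7.3,1],[0.001,-0.001,0.058,0,0,7.3,1],[0.001,-0.001,0.058,0,0,7.3,1],[0.001,-0.001,0.058,0,0,7.3,0.3],[0.001,-0.001,0.058,0,0,7.3,-0.3],[0.001,-0.001,0.058,0,0,7.3,-1],[0.001,-0.001,0.058,0,0,7.3,-1],[0.001,-0.001,0.058,0,0,7.3,-1]]]}}

```text
time_s: 9.3
tool_pos: [0.4706, 0.2386, 0.0048]
tool_rot: [-180.0, -0.0, 6.3]
force: [0.2, 0.2, 0.5]
grip_width: 0.0734
```

Emit:
{"api": "arm_command", "payload": {"targets": [[[0,0,0,0,0,0,-1],[0,0,0,0,0,0,-1],[0,0,-0.03,0,0,0,-1],[0,0,-0.07,0,0,-8,-1],[0,0,-0.11,0,0,-16,-1],[0,0,-0.15,0,0,-24,-1],[0.05,0,-0.17,0,0,-32,-1],[0.09,0.02,-0.17,0,0,-40,-1],[0.103,0.028,-0.17,0,0,-48,-1],[0.103,0.028,-0.17,0,0,-56,-1]]]}}

```text
time_s: 10.3
tool_pos: [0.5786, 0.2193, 0.1744]
tool_rot: [179.9, 0.1, 62.4]
force: [0.3, 0.0, -0.2]
grip_width: 0.0867
```

```bash
python3 - <<'E'
from h import *
o=get_obs();print(o['time_s'],o['qpos'].round(1),o['tool_pos'].round(4),o['tool_rot'].round(2),o['grip_width'])
plan([.572,.212,.175],96)
E
```

```text
10.3 [-40.7  16.5  21.1  92.4  -6.   72.2 -46.2] [0.5786 0.2193 0.1744] [1.7987e+02 6.0000e-02 6.2410e+01] 0.08665205632845951
shift [-0.0095 -0.0025 -0.0006] rz -33.59
```

Emit:
{"api": "arm_command", "payload": {"targets": [[[-0.01,-0.002,0,0,0,-8.5,-1],[-0.01,-0.002,0,0,0,-17,-1],[-0.01,-0.002,0,0,0,-25.5,-1],[-0.01,-0.002,0,0,0,-33.6,-1],[-0.01,-0.002,0,0,0,-33.6,-1],[-0.01,-0.002,0,0,0,-33.6,-1]]]}}

```text
time_s: 10.9
tool_pos: [0.5695, 0.214, 0.1745]
tool_rot: [-180.0, 0.0, 95.7]
force: [-0.3, -0.0, -0.1]
grip_width: 0.0872
```

```bash
python3 - <<'E'
from h import *
c=cam('wrist','w4.png');o=get_obs();print(o['time_s'],o['qpos'].round(1),o['tool_pos'].round(4),o['tool_rot'].round(2),o['grip_width'])
np.savez('w4.npz',W=cloud(c),img=c['img'],K=c['K'],origin=c['origin'],attitude=c['attitude'])
im=c['img'][:,:,::-1]
cv2.imwrite('pics/w4a.png',cv2.resize(im[120:260,200:360],None,fx=5,fy=4,interpolation=cv2.INTER_CUBIC))
E
```

```text
10.95 [-37.3  15.   16.9  93.7  -4.6  72.  -13.8] [0.5695 0.214  0.1745] [180.     0.    95.76] 0.08722610096736266
```

View pics/w4.png

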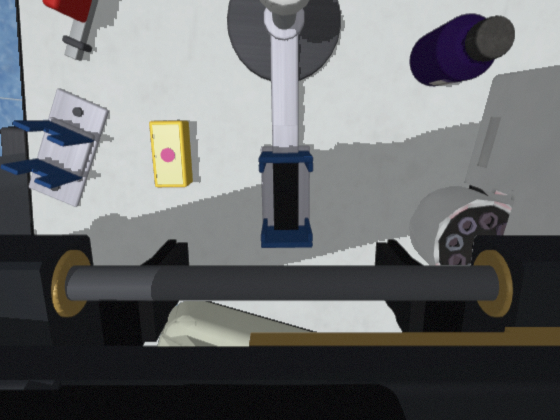

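View pics/w4a.png

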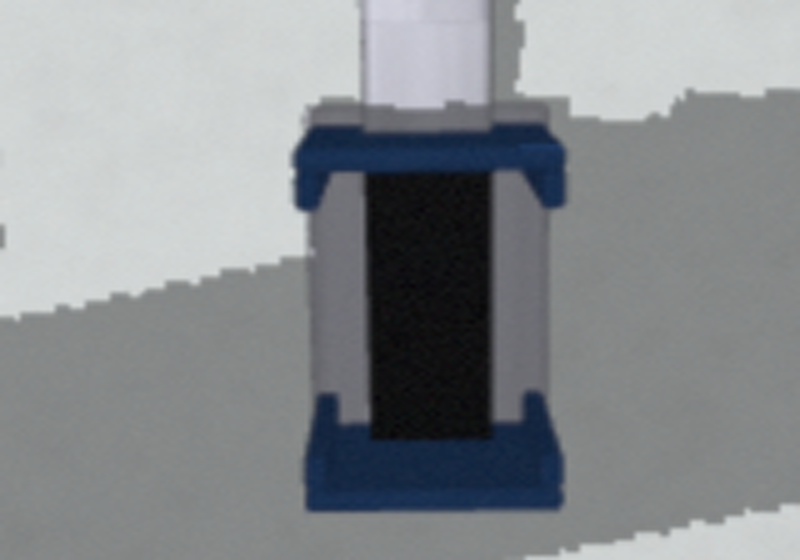

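```bash
python3 - <<'E'
from h import *
c=np.load('w4.npz')
f=lambda p,z:ray(c,200+(p[0]+.5)/5-.5,120+(p[1]+.5)/4-.5,z)[:2]
n=lambda a,b:np.degrees(np.arctan2(*(b-a)[::-1])).round(1)
bl,br=f((306,508),.054),f((564,508),.054); tl,tr=f((295,207),.054),f((566,207),.054)
print('wid',np.linalg.norm(br-bl),np.linalg.norm(tr-tl),'angles',n(bl,tl),n(br,tr), n(bl,br)+90)
print('outer bottom mid',((bl+br)/2).round(4))
for row in (137,141,145,168,171): 
    l,r=f((296,row),.054),f((566,row),.054); m=(l+r)/2; print(row,m.round(4),'to bottom outer',np.linalg.norm(m-(bl+br)/2).round(4))
# cheek ends z .054: bottom cheeks begin row ~393, top end row 207 -> 49 mm apart
a=(f((305,207),.054)+f((555,207),.054))/2; b=(f((325,393),.054)+f((535,393),.054))/2
print('cheek gap',np.linalg.norm(a-b),((a+b)/2).round(4),n(b,a))
B=[f(p,.02) for p in [(366,172),(372,438),(490,172),(492,438)]]
print('bed wid',np.linalg.norm(B[2]-B[0]),np.linalg.norm(B[3]-B[1]),n(B[1],B[0]),n(B[3],B[2]),(np.mean(B,0)).round(4))
w=(f((372,300),.02)+f((491,300),.02))/2;print('bed axis mid',w.round(4))
P=[f(p,.006) for p in [(308,250),(550,250)]];print('plate',np.linalg.norm(P[0]-P[1]),np.mean(P,0).round(4))
print('carrier',ray(c,168,155,.024).round(4),[ray(c,*p,.024)[:2].round(4).tolist() for p in [(150,121.5),(187,121),(189.5,185),(154,187)]])
E
```

```text
wid 0.04177658947529714 0.04168574612005219 angles 96.6 96.6 95.8
outer bottom mid [0.577  0.1779]
137 [0.5686 0.2521] to bottom outer 0.0747
141 [0.5687 0.2514] to bottom outer 0.0739
145 [0.5688 0.2506] to bottom outer 0.0732
168 [0.5692 0.2463] to bottom outer 0.0688
171 [0.5693 0.2457] to bottom outer 0.0682
cheek gap 0.03711957862879555 [0.5718 0.2203] 95.9
bed wid 0.021240515281463125 0.02150063937868056 96.5 96.7 [0.573  0.2117]
bed axis mid [0.5731 0.2135]
plate 0.04384830532345087 [0.5719 0.222 ]
carrier [0.4707 0.2382 0.024 ] [[0.4552, 0.2643], [0.4855, 0.2677], [0.4897, 0.2144], [0.4594, 0.2096]]
```

```bash
python3 - <<'E'
from h import *
plan([.4707,.2384,.004],96)
E
```

```text
shift [ 0.0341 -0.0958  0.1705] rz -0.24
```

Emit:
{"api": "arm_command", "payload": {"targets": [[[0.015,-0.04,0.02,0,0,-0.2,-1],[0.03,-0.08,0.05,0,0,-0.2,-1],[0.034,-0.096,0.08,0,0,-0.2,-1],[0.034,-0.096,0.11,0,0,-0.2,-1],[0.034,-0.096,0.14,0,0,-0.2,-1],[0.034,-0.096,0.14,0,0,-0.2,-1],[0.034,-0.096,0.14,0,0,-0.2,-1]]]}}

```text
time_s: 11.65
tool_pos: [0.4706, 0.238, 0.0349]
tool_rot: [-180.0, 0.0, 96.1]
force: [0.4, 0.2, -1.0]
grip_width: 0.0865
```

```bash
python3 - <<'E'
from h import *
o=get_obs();print(o['time_s'],o['qpos'].round(1),o['tool_pos'].round(4),o['tool_rot'].round(2),o['grip_width'])
plan([.4707,.2384,.004],96)
E
```

```text
11.65 [-42.2  13.8  13.8 112.6  -4.   54.1 -20.3] [0.4706 0.238  0.0349] [-1.7998e+02  2.0000e-02  9.6060e+01] 0.08651820796979925
shift [0.0004 0.0002 0.0309] rz 0.06
```

Emit:
{"api": "arm_command", "payload": {"targets": [[[0,0,0.02,0,0,0,-1],[0,0,0.031,0,0,0,-0.6],[0,0,0.031,0,0,0,0.1],[0,0,0.031,0,0,0,1],[0,0,0.031,0,0,0,1],[0,0,0.031,0,0,0,1],[0,0,0.031,0,0,0,1],[0,0,0.031,0,0,0,1],[0,0,0.031,0,0,0,1],[0,0,0.031,0,0,0,1]]], "newtons": 25}}

```text
time_s: 12.65
tool_pos: [0.4705, 0.238, 0.0037]
tool_rot: [180.0, -0.0, 96.1]
force: [0.4, -0.3, 0.3]
grip_width: 0.0278
```

```bash
python3 - <<'E'
from h import *
plan([.573,.2145,.09],96.6)
E
```

```text
shift [-0.0343  0.0994 -0.0863] rz -0.47
```

Emit:
{"api": "arm_command", "payload": {"targets": [[[0,0,-0.03,0,0,0,1],[0,0,-0.06,0,0,0,1],[0,0,-0.086,0,0,0,1],[-0.01,0.03,-0.086,0,0,-0.5,1],[-0.02,0.06,-0.086,0,0,-0.5,1],[-0.034,0.099,-0.086,0,0,-0.5,1],[-0.034,0.099,-0.086,0,0,-0.5,1],[-0.034,0.099,-0.086,0,0,-0.5,1],[-0.034,0.099,-0.086,0,0,-0.5,1]]]}}

```text
time_s: 13.55
tool_pos: [0.5713, 0.2153, 0.089]
tool_rot: [-179.9, -0.0, 96.7]
force: [0.3, -0.0, -0.1]
grip_width: 0.0277
```

```bash
python3 - <<'E'
from h import *
c=cam('wrist','w5.png');o=get_obs();print(o['time_s'],o['qpos'].round(1),o['tool_pos'].round(4),o['tool_rot'].round(2),o['grip_width'])
np.savez('w5.npz',W=cloud(c),img=c['img'],K=c['K'],origin=c['origin'],attitude=c['attitude'])
im=c['img'][:,:,::-1]
cv2.imwrite('pics/w5a.png',cv2.resize(im[150:290,200:360],None,fx=5,fy=4,interpolation=cv2.INTER_CUBIC))
plan([.573,.2145,.0235],96.6)
E
```

```text
13.6 [-36.8  19.5  16.5  98.5  -6.2  63.  -11.7] [0.5712 0.2156 0.0893] [-1.7993e+02 -3.0000e-02  9.6710e+01] 0.02811469194031812
shift [-0.0013  0.0017  0.0658] rz 0.11
```

View pics/w5a.png

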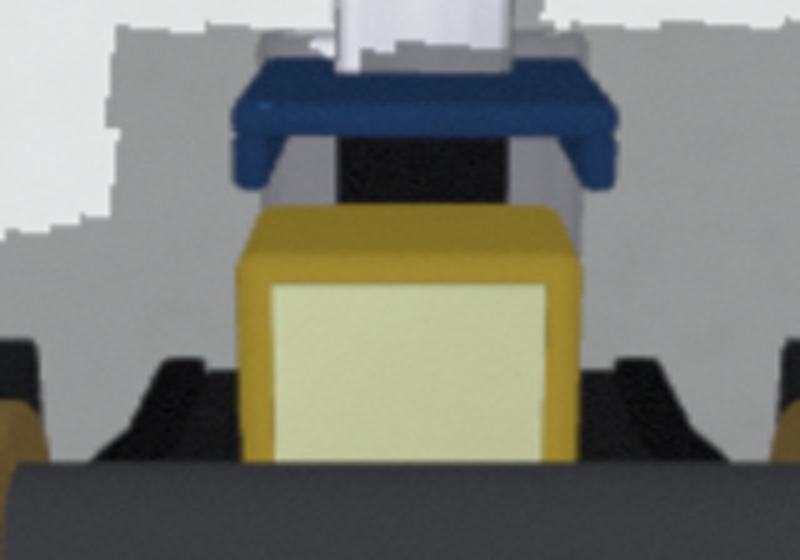

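```bash
python3 - <<'E'
from h import *
c=np.load('w5.npz')
f=lambda p,z:ray(c,200+(p[0]+.5)/5-.5,150+(p[1]+.5)/4-.5,z)[:2]
a=np.radians(96.6);ex=np.array([np.cos(a),np.sin(a)]);ey=np.array([-ex[1],ex[0]])
q=np.array([.573,.2145]); L=lambda p:((p-q)@ex*1000).round(1).tolist().__str__()+','+str(((p-q)@ey*1000).round(1))
print('carrier edge corners (rel pocket est, mm)',L(f((238,262),.1096)),'|',L(f((580,262),.1096)),'| edge mid',L(f((410,253),.1096)))
print('cheek outer',L(f((233,115),.054)),'|',L(f((617,115),.054)))
print('outer edge (37)',L(f((425,98),.054)),' inner edge (32)',L(f((425,134),.054)), 'cheek tip (24.5)',L(f((250,188),.054)),L(f((600,188),.054)))
print('bed',L(f((337,170),.02)),'|',L(f((507,170),.02)))
print('TCP',L(get_obs()['tool_pos'][:2]))
E
```

```text
carrier edge corners (rel pocket est, mm) 28.9,15.4 | 29.0,-11.8 | edge mid 29.9,1.7
cheek outer 34.4,20.9 | 34.5,-20.5
outer edge (37) 36.8,0.2  inner edge (32) 31.9,0.2 cheek tip (24.5) 24.3,19.3 24.4,-18.9
bed 19.9,11.2 | 19.9,-10.5
TCP 1.3,1.7
```

Emit:
{"api": "arm_command", "payload": {"targets": [[[-0.0015,0.0016,0,0,0,0.1,1],[-0.0015,0.0016,0.01,0,0,0.1,1],[-0.0015,0.0016,0.02,0,0,0.1,1],[-0.0015,0.0016,0.025,0,0,0.1,1],[-0.0015,0.0016,0.025,0,0,0.1,1],[-0.0015,0.0016,0.025,0,0,0.1,1]]]}}

```text
time_s: 14.2
tool_pos: [0.5742, 0.2135, 0.0643]
tool_rot: [-180.0, 0.0, 96.5]
force: [-0.6, -0.4, -0.2]
grip_width: 0.0278
```

```bash
python3 - <<'E'
from h import *
o=get_obs();print(o['time_s'],o['tool_pos'].round(4),o['tool_rot'].round(2))
a=np.radians(96.6);ex=np.array([np.cos(a),np.sin(a)]);ey=np.array([-ex[1],ex[0]])
d=o['tool_pos'][:2]-[.573,.2145];print(d@ex,d@ey)
E
```

```text
14.2 [0.5742 0.2135 0.0643] [-1.7998e+02  1.0000e-02  9.6530e+01]
-0.0011726437162442513 -0.0010242405180111958
```

Emit:
{"api": "arm_command", "payload": {"targets": [[[0.0005,-0.0005,0.01,0,0,0,1],[0.0005,-0.0005,0.02,0,0,0,1],[0.0005,-0.0005,0.03,0,0,0,1],[0.0005,-0.0005,0.036,0,0,0,1],[0.0005,-0.0005,0.04,0,0,0,1],[0.0005,-0.0005,0.0405,0,0,0,1],[0.0005,-0.0005,0.0405,0,0,0,1]]]}}

```text
time_s: 14.9
tool_pos: [0.5739, 0.2139, 0.024]
tool_rot: [180.0, -0.0, 96.5]
force: [-0.3, 0.9, -0.9]
grip_width: 0.0279
```

```bash
python3 - <<'E'
from h import *
o=get_obs();print(o['time_s'],o['tool_pos'].round(4),o['tool_rot'].round(2),o['force'].round(1))
E
```

```text
14.9 [0.5739 0.2139 0.024 ] [179.98  -0.    96.53] [-0.3  0.9 -0.9]
```

Emit:
{"api": "arm_command", "payload": {"targets": [[[0,0,0,0,0,0,0.6],[0,0,0,0,0,0,0.2],[0,0,0,0,0,0,-0.2],[0,0,0,0,0,0,-1],[0,0,0,0,0,0,-1],[0,0,-0.02,0,0,0,-1],[0,0,-0.05,0,0,0,-1],[0,0,-0.09,0,0,0,-1],[0,0,-0.13,0,0,0,-1],[0,0,-0.15,0,0,0,-1]]]}}

```text
time_s: 15.9
tool_pos: [0.5755, 0.2144, 0.1784]
tool_rot: [179.7, -0.1, 96.5]
force: [0.8, 0.1, 0.3]
grip_width: 0.0848
```

```bash
python3 - <<'E'
from h import *
c=cam('wrist','w6.png');o=get_obs();print(o['time_s'],o['qpos'].round(1),o['tool_pos'].round(4),o['tool_rot'].round(2),o['grip_width'])
np.savez('w6.npz',W=cloud(c),img=c['img'],K=c['K'],origin=c['origin'],attitude=c['attitude'])
im=c['img'][:,:,::-1]
cv2.imwrite('pics/w6a.png',cv2.resize(im[120:260,200:360],None,fx=5,fy=4,interpolation=cv2.INTER_CUBIC))
W=cloud(c);print(W[190:215:6,275:300:8,2].round(4))
E
```

```text
15.95 [-37.4  15.2  17.3  92.8  -4.8  72.2 -12.7] [0.5767 0.215  0.1809] [179.48  -0.19  96.52] 0.08571905599145882
[[0.0446 0.0459 0.0438 0.0072]
 [0.0447 0.0465 0.0444 0.0077]
 [0.0462 0.0452 0.0472 0.0066]
 [0.0451 0.0454 0.046  0.0072]
 [0.0461 0.0451 0.0459 0.0066]]
```

View pics/w6a.png

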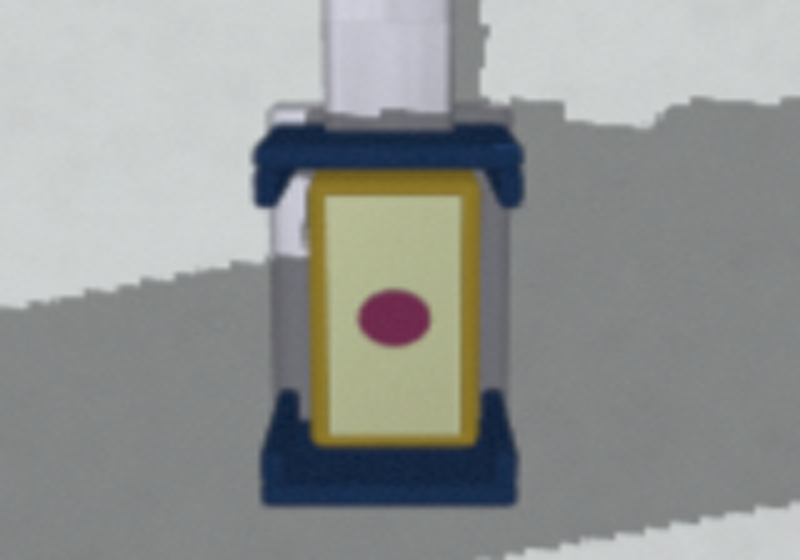

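```bash
python3 - <<'E'
from h import *
plan([.519,.43,.2],76.5)
E
```

```text
shift [ 0.2202 -0.0329 -0.0191] rz 20.02
```

Emit:
{"api": "arm_command", "payload": {"targets": [[[0.03,-0.005,-0.02,0,0,0,-1],[0.07,-0.01,-0.02,0,0,5,-1],[0.11,-0.016,-0.02,0,0,10,-1],[0.15,-0.022,-0.02,0,0,15,-1],[0.19,-0.028,-0.02,0,0,20,-1],[0.22,-0.033,-0.02,0,0,20,-1],[0.22,-0.033,-0.02,0,0,20,-1],[0.22,-0.033,-0.02,0,0,20,-1]]]}}

```text
time_s: 16.75
tool_pos: [0.5153, 0.4291, 0.1932]
tool_rot: [-180.0, 0.1, 76.6]
force: [-0.2, -0.4, -0.3]
grip_width: 0.0867
```

```bash
python3 - <<'E'
from h import *
c=cam('wrist','w7.png');o=get_obs();print(o['time_s'],o['qpos'].round(1),o['tool_pos'].round(4),o['tool_rot'].round(2),o['grip_width'])
np.savez('w7.npz',W=cloud(c),img=c['img'],K=c['K'],origin=c['origin'],attitude=c['attitude'])
E
```

```text
16.8 [-52.5  21.8  14.   82.7  -5.2  76.2 -51.8] [0.5164 0.4276 0.1936] [1.7997e+02 8.0000e-02 7.6500e+01] 0.08737182290544984
```

View pics/w7.png

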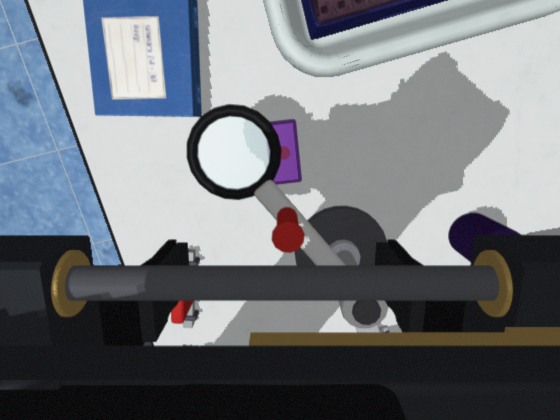

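```bash
python3 - <<'E'
from h import *
c=np.load('w7.npz')
p=ray(c,288,237,.158);l=ray(c,234,151,.109);h=ray(c,367,312,.127)
print(p,l,h)
col=np.array([.5569,.3536])
for q in (p,l,h): d=q[:2]-col;print(np.linalg.norm(d),np.degrees(np.arctan2(d[1],d[0])))
plan([p[0],p[1],.119],76.5)
E
```

```text
[0.51866976 0.42834147 0.158     ] [0.49449113 0.47860885 0.109     ] [0.55728455 0.35281197 0.127     ]
0.08395140619318016 117.0897291238625
0.13972143756936392 116.53000485570635
0.0008768546182351553 -63.98852383645367
shift [0.0012 0.0021 0.0746] rz -0.0
```

Emit:
{"api": "arm_command", "payload": {"targets": [[[0.001,0.002,0.03,0,0,0,-1],[0.001,0.002,0.06,0,0,0,-0.6],[0.001,0.002,0.074,0,0,0,-0.2],[0.001,0.002,0.074,0,0,0,0.3],[0.001,0.002,0.074,0,0,0,1],[0.001,0.002,0.074,0,0,0,1],[0.001,0.002,0.074,0,0,0,1],[0.001,0.002,0.074,0,0,0,1],[0.001,0.002,0.074,0,0,0,1],[0.001,0.002,0.074,0,0,0,1]]], "newtons": 25}}

```text
time_s: 17.8
tool_pos: [0.5182, 0.4294, 0.1203]
tool_rot: [180.0, -0.0, 76.5]
force: [-0.0, -0.7, -0.6]
grip_width: 0.0228
```

```bash
cat > arc.py <<'E'
from h import *
import sys
def arc(th0,th1,n,r=.085,col=(.557,.3533),z=None,extra=0,yawgain=1.0):
    o=get_obs();p0=o['tool_pos'];y0=o['tool_rot'][2];z=p0[2] if z is None else z
    M=R.from_euler('xyz',[180,0,y0],degrees=True).as_matrix()
    rows=[]
    for k in range(1,n+1):
        t=np.radians(th0+(th1-th0)*k/n)
        P=np.array([col[0]+r*np.cos(t),col[1]+r*np.sin(t),z])
        d=M.T@(P-p0); rows.append([round(float(x),4) for x in d]+[0,0,round(-(th1-th0)*k/n*yawgain,1),1])
    for q in rows: print(q)
E
python3 - <<'E'
from arc import *
o=get_obs();print(o['time_s'],o['qpos'].round(1),o['tool_pos'].round(4),o['tool_rot'].round(2),o['grip_width'],o['force'].round(1))
d=o['tool_pos'][:2]-[.557,.3533];th=np.degrees(np.arctan2(d[1],d[0]));print(np.linalg.norm(d),th)
arc(th,th+60,10)
E
```

```text
17.8 [-52.1  24.8  13.5  87.2  -6.   68.7 -51.1] [0.5182 0.4294 0.1203] [ 1.7999e+02 -2.0000e-02  7.6540e+01] 0.022766880160669925 [-0.  -0.7 -0.6]
0.08540036352391984 117.0437023793815
[-0.0064, -0.0062, -0.0, 0, 0, np.float64(-6.0), 1]
[-0.0132, -0.012, -0.0, 0, 0, np.float64(-12.0), 1]
[-0.0205, -0.017, -0.0, 0, 0, np.float64(-18.0), 1]
[-0.0283, -0.0213, -0.0, 0, 0, np.float64(-24.0), 1]
[-0.0366, -0.0247, -0.0, 0, 0, np.float64(-30.0), 1]
[-0.0451, -0.0272, -0.0, 0, 0, np.float64(-36.0), 1]
[-0.0538, -0.0288, -0.0, 0, 0, np.float64(-42.0), 1]
[-0.0627, -0.0295, -0.0, 0, 0, np.float64(-48.0), 1]
[-0.0716, -0.0293, -0.0, 0, 0, np.float64(-54.0), 1]
[-0.0804, -0.0281, -0.0, 0, 0, np.float64(-60.0), 1]
```

Emit:
{"api": "arm_command", "payload": {"targets": [[[0,0,0,0,0,0,1],[0,0,0,0,0,0,1],[0,0,0,0,0,0,1],[-0.0064,-0.0062,0,0,0,-6,1],[-0.0132,-0.012,0,0,0,-12,1],[-0.0205,-0.017,0,0,0,-18,1],[-0.0283,-0.0213,0,0,0,-24,1],[-0.0366,-0.0247,0,0,0,-30,1],[-0.0451,-0.0272,0,0,0,-36,1],[-0.0451,-0.0272,0,0,0,-36,1]]]}}

```text
time_s: 18.8
tool_pos: [0.4806, 0.3911, 0.1202]
tool_rot: [-180.0, -0.0, 112.5]
force: [-1.4, -1.4, 1.5]
grip_width: 0.0165
```

```bash
python3 - <<'E'
from arc import *
o=get_obs();print(o['time_s'],o['qpos'].round(1),o['tool_pos'].round(4),o['tool_rot'].round(2),o['grip_width'],o['force'].round(1))
d=o['tool_pos'][:2]-[.557,.3533];th=np.degrees(np.arctan2(d[1],d[0]));print(np.linalg.norm(d),th)
arc(th,th+60,10)
E
```

```text
18.8 [-48.1  18.5   7.9  95.2  -2.7  66.5 -17. ] [0.4806 0.3911 0.1202] [-1.7996e+02 -1.0000e-02  1.1253e+02] 0.016518973928441785 [-1.4 -1.4  1.5]
0.08519231536788886 153.67736200584085
[-0.0063, -0.0063, -0.0, 0, 0, np.float64(-6.0), 1]
[-0.0132, -0.012, -0.0, 0, 0, np.float64(-12.0), 1]
[-0.0206, -0.0169, -0.0, 0, 0, np.float64(-18.0), 1]
[-0.0284, -0.0211, -0.0, 0, 0, np.float64(-24.0), 1]
[-0.0367, -0.0244, -0.0, 0, 0, np.float64(-30.0), 1]
[-0.0452, -0.0268, -0.0, 0, 0, np.float64(-36.0), 1]
[-0.054, -0.0283, -0.0, 0, 0, np.float64(-42.0), 1]
[-0.0629, -0.0289, -0.0, 0, 0, np.float64(-48.0), 1]
[-0.0718, -0.0286, -0.0, 0, 0, np.float64(-54.0), 1]
[-0.0806, -0.0273, -0.0, 0, 0, np.float64(-60.0), 1]
```

Emit:
{"api": "arm_command", "payload": {"targets": [[[-0.0063,-0.0063,0,0,0,-6,1],[-0.0132,-0.012,0,0,0,-12,1],[-0.0206,-0.0169,0,0,0,-18,1],[-0.0284,-0.0211,0,0,0,-24,1],[-0.0367,-0.0244,0,0,0,-30,1],[-0.0452,-0.0268,0,0,0,-36,1],[-0.054,-0.0283,0,0,0,-42,1],[-0.0629,-0.0289,0,0,0,-48,1],[-0.0718,-0.0286,0,0,0,-54,1],[-0.0806,-0.0273,0,0,0,-60,1]]]}}

```text
time_s: 19.8
tool_pos: [0.4846, 0.3075, 0.1202]
tool_rot: [-180.0, -0.3, 172.7]
force: [-5.4, 0.3, 4.9]
grip_width: 0.0168
```

```bash
python3 - <<'E'
from arc import *
o=get_obs();print(o['time_s'],o['qpos'].round(1),o['tool_pos'].round(4),o['tool_rot'].round(2),o['grip_width'],o['force'].round(1))
d=o['tool_pos'][:2]-[.557,.3533];th=np.degrees(np.arctan2(d[1],d[0]))%360;print(np.linalg.norm(d),th)
arc(th,th+48,8)
c=cam('top','t1.png');print('t')
cv2.imwrite('pics/t1z.png',cv2.resize(c['img'][160:290,165:325,::-1],None,fx=5,fy=4.5))
E
```

```text
19.8 [-37.3  13.4   2.6 101.4  -0.8  65.3  48.3] [0.4846 0.3075 0.1202] [-179.97   -0.25  172.68] 0.0167748674860525 [-5.4  0.3  4.9]
0.0856933651892242 212.30218931346306
[-0.0066, -0.0061, -0.0, 0, 0, np.float64(-6.0), 1]
[-0.0132, -0.012, -0.0, 0, 0, np.float64(-12.0), 1]
[-0.0205, -0.0171, -0.0, 0, 0, np.float64(-18.0), 1]
[-0.0282, -0.0215, -0.0, 0, 0, np.float64(-24.0), 1]
[-0.0364, -0.025, -0.0, 0, 0, np.float64(-30.0), 1]
[-0.0449, -0.0277, -0.0, 0, 0, np.float64(-36.0), 1]
[-0.0536, -0.0294, -0.0, 0, 0, np.float64(-42.0), 1]
[-0.0625, -0.0303, -0.0, 0, 0, np.float64(-48.0), 1]
t
```

View pics/t1z.png

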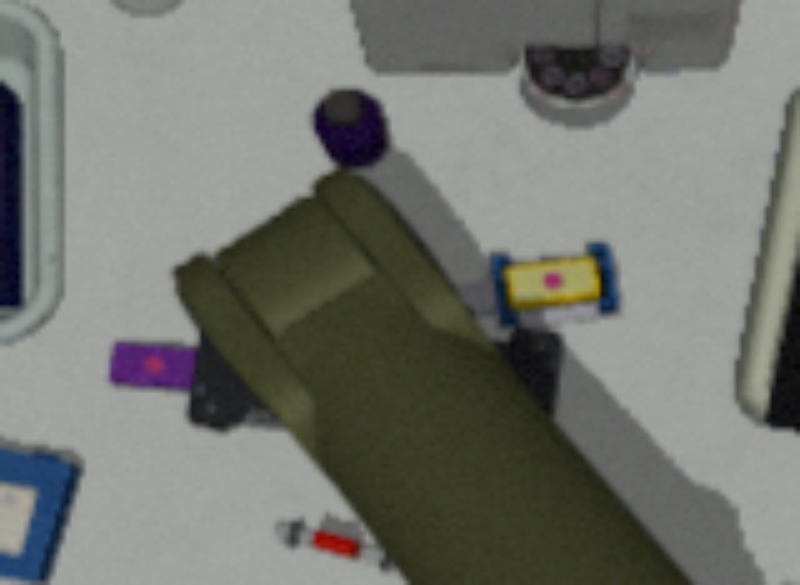

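Emit:
{"api": "arm_command", "payload": {"targets": [[[-0.0066,-0.0061,0,0,0,-6,1],[-0.0132,-0.012,0,0,0,-12,1],[-0.0205,-0.0171,0,0,0,-18,1],[-0.0282,-0.0215,0,0,0,-24,1],[-0.0364,-0.025,0,0,0,-30,1],[-0.0449,-0.0277,0,0,0,-36,1],[-0.0536,-0.0294,0,0,0,-42,1],[-0.0625,-0.0303,0,0,0,-48,1],[-0.0625,-0.0303,0,0,0,-48,1]]]}}

```text
time_s: 20.75
tool_pos: [0.5456, 0.2682, 0.1202]
tool_rot: [-180.0, -0.0, -139.7]
force: [0.5, -3.0, 2.8]
grip_width: 0.0165
```

```bash
python3 - <<'E'
from arc import *
o=get_obs();print(o['time_s'],o['qpos'].round(1),o['tool_pos'].round(4),o['tool_rot'].round(2),o['grip_width'],o['force'].round(1))
d=o['tool_pos'][:2]-[.557,.3533];th=np.degrees(np.arctan2(d[1],d[0]))%360;print(np.linalg.norm(d),th)
arc(th,277,4)
c=cam('top');l=search_frame('lens','top');print([(x['conf'],x['position']) for x in l][:3])
cv2.imwrite('pics/t2z.png',cv2.resize(c['img'][160:290,165:325,::-1],None,fx=5,fy=4.5))
E
```

```text
20.75 [-28.2  17.2  -0.6  96.7   0.2  66.2 101.5] [0.5456 0.2682 0.1202] [-1.7998e+02 -2.0000e-02 -1.3965e+02] 0.01651464724982172 [ 0.5 -3.   2.8]
0.08588490795293009 262.36492589269545
[-0.0044, -0.0033, -0.0, 0, 0, np.float64(-3.7), 1]
[-0.0084, -0.007, -0.0, 0, 0, np.float64(-7.3), 1]
[-0.0126, -0.0104, -0.0, 0, 0, np.float64(-11.0), 1]
[-0.0171, -0.0135, -0.0, 0, 0, np.float64(-14.6), 1]
[(0.49, [237.6, 231.0]), (0.45, [229.1, 223.5])]
```

View pics/t2z.png

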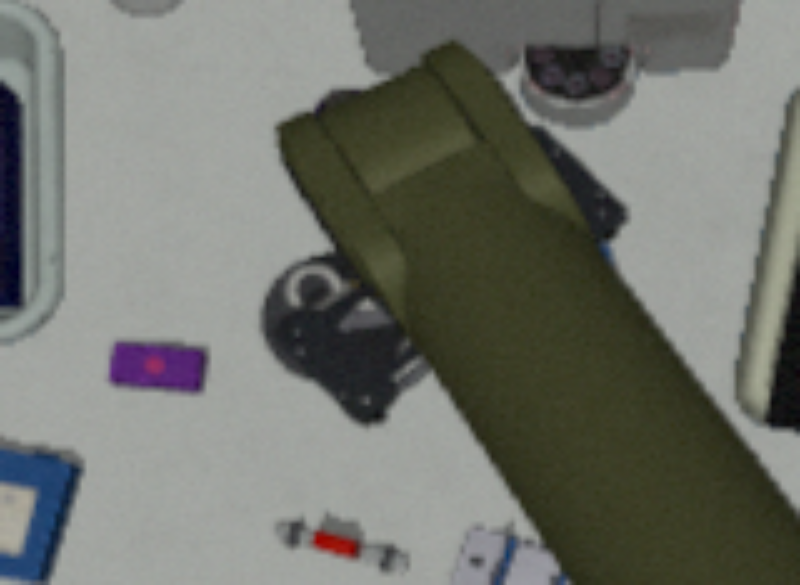

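Emit:
{"api": "arm_command", "payload": {"targets": [[[-0.0044,-0.0033,0,0,0,-3.7,1],[-0.0084,-0.007,0,0,0,-7.3,1],[-0.0126,-0.0104,0,0,0,-11,1],[-0.0171,-0.0135,0,0,0,-14.6,1],[-0.0171,-0.0135,0,0,0,-14.6,1],[-0.0171,-0.0135,0,0,0,-14.6,1]]]}}

```text
time_s: 21.45
tool_pos: [0.5669, 0.2679, 0.1202]
tool_rot: [-179.9, -0.1, -125.1]
force: [-0.8, -5.5, 3.8]
grip_width: 0.0162
```

```bash
python3 - <<'E'
from arc import *
o=get_obs();print(o['time_s'],o['qpos'].round(1),o['tool_pos'].round(4),o['tool_rot'].round(2),o['grip_width'],o['force'].round(1))
d=o['tool_pos'][:2]-[.557,.3533];th=np.degrees(np.arctan2(d[1],d[0]))%360;print(np.linalg.norm(d),th)
E
```

```text
21.45 [-26.   19.4  -2.2  93.8   0.9  66.9 116.4] [0.5669 0.2679 0.1202] [-1.7991e+02 -9.0000e-02 -1.2513e+02] 0.016227053587716103 [-0.8 -5.5  3.8]
0.08594411470995364 276.6058066626793
```

Now release, rise, and look.

Emit:
{"api": "arm_command", "payload": {"targets": [[[0,0,0,0,0,0,0.6],[0,0,0,0,0,0,0.3],[0,0,0,0,0,0,0],[0,0,0,0,0,0,-0.3],[0,0,0,0,0,0,-0.3],[0,0,-0.03,0,0,0,-0.3],[0,0,-0.06,0,0,0,-0.3],[0,0,-0.1,0,0,0,-0.3],[0,0,-0.13,0,0,0,-0.3]]]}}

```text
time_s: 22.35
tool_pos: [0.5668, 0.2702, 0.2525]
tool_rot: [-180.0, 0.1, -124.9]
force: [0.3, 0.5, 1.0]
grip_width: 0.0562
```

```bash
python3 - <<'E'
from arc import *
o=get_obs();print(o['time_s'],o['tool_pos'].round(4),o['tool_rot'].round(2),o['grip_width'],o['force'].round(1))
plan([.5,.40,.26],100)
E
```

```text
22.35 [0.5668 0.2702 0.2525] [-1.7997e+02  1.3000e-01 -1.2487e+02] 0.05618377788676341 [0.3 0.5 1. ]
shift [-0.0683  0.129  -0.0075] rz 135.13
```

```bash
python3 - <<'E'
from arc import *
plan([.42,.50,.27],150)
E
```

```text
shift [-0.1046  0.2518 -0.0175] rz 85.13
```

Emit:
{"api": "arm_command", "payload": {"targets": [[[-0.01,0.025,-0.0175,0,0,8.5,-0.3],[-0.03,0.07,-0.0175,0,0,17,-0.3],[-0.05,0.115,-0.0175,0,0,25.5,-0.3],[-0.07,0.16,-0.0175,0,0,34,-0.3],[-0.09,0.21,-0.0175,0,0,42.5,-0.3],[-0.105,0.25,-0.0175,0,0,51,-0.3],[-0.105,0.25,-0.0175,0,0,59.5,-0.3],[-0.105,0.25,-0.0175,0,0,68,-0.3],[-0.105,0.25,-0.0175,0,0,76.5,-0.3],[-0.105,0.25,-0.0175,0,0,85,-0.3]]]}}

```text
time_s: 23.35
tool_pos: [0.4209, 0.4992, 0.2673]
tool_rot: [180.0, -0.0, 150.9]
force: [0.1, -0.2, 0.5]
grip_width: 0.0568
```

```bash
python3 - <<'E'
from h import *
o=get_obs();print(o['time_s'],o['qpos'].round(1),o['tool_pos'].round(4))
c=cam('top');np.savez('t3.npz',W=cloud(c),img=c['img'],K=c['K'],origin=c['origin'],attitude=c['attitude'])
cv2.imwrite('pics/t3z.png',cv2.resize(c['img'][175:265,185:325,::-1],None,fx=5.6,fy=5.6,interpolation=cv2.INTER_CUBIC))
s=cam('scene');cv2.imwrite('pics/s3z.png',cv2.resize(s['img'][170:280,190:300,::-1],None,fx=5.4,fy=5.4,interpolation=cv2.INTER_CUBIC))
np.savez('s3.npz',W=cloud(s),img=s['img'],K=s['K'],origin=s['origin'],attitude=s['attitude'])
E
```

```text
23.35 [-51.6  17.8  -0.8  78.8   0.2  83.4   8.6] [0.4209 0.4992 0.2673]
```

View pics/t3z.png

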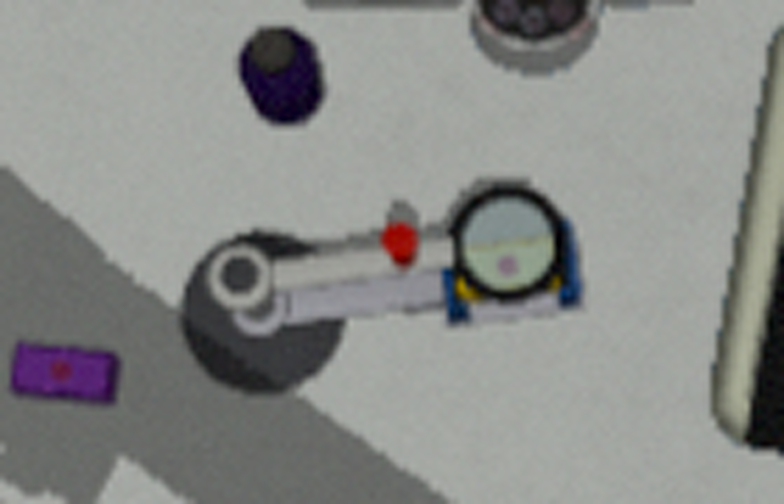

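View pics/s3z.png

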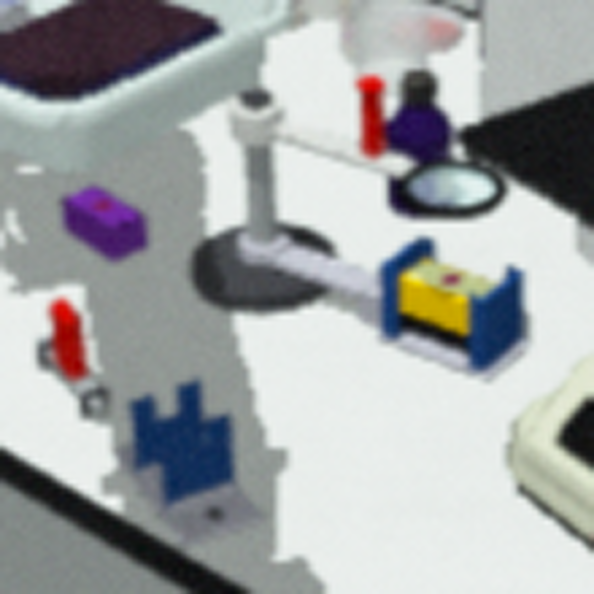

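```bash
python3 - <<'E'
from h import *
c=np.load('t3.npz')
g=lambda x,y:(185+(x+.5)/5.6-.5,175+(y+.5)/5.6-.5)
L=ray(c,*g(509.5,242),.109);print('lens',L.round(4))
print('dot',ray(c,*g(508,265),.044).round(4),'hub',ray(c,*g(240,276),.127).round(4),'peg',ray(c,*g(401,242),.158).round(4))
hub=ray(c,*g(240,276),.127)
for q in (L,ray(c,*g(401,242),.158)):
    d=q[:2]-hub[:2];print(np.linalg.norm(d),np.degrees(np.arctan2(d[1],d[0])))
s=np.load('s3.npz')
h=lambda x,y:(190+(x+.5)/5.4-.5,170+(y+.5)/5.4-.5)
print('scene lens',ray(s,*h(452,189),.109).round(4),'dot',ray(s,*h(452,279),.044).round(4))
E
```

```text
lens [0.5743 0.2141 0.109 ]
dot [0.5742 0.2153 0.044 ] hub [0.5562 0.3527 0.127 ] peg [0.566  0.2684 0.158 ]
0.13979400070214207 -82.55309429640306
0.0848225824639263 -83.39445091314252
scene lens [0.5647 0.208  0.109 ] dot [0.5714 0.2142 0.044 ]
```

```bash
python3 - <<'E'
from h import *
plan([.573,.225,.28],96)
E
```

```text
shift [-0.265  -0.1671 -0.0126] rz 55.23
```

Emit:
{"api": "arm_command", "payload": {"targets": [[[-0.03,-0.02,-0.013,0,0,8,-0.3],[-0.07,-0.045,-0.013,0,0,16,-0.3],[-0.11,-0.07,-0.013,0,0,24,-0.3],[-0.15,-0.095,-0.013,0,0,32,-0.3],[-0.19,-0.12,-0.013,0,0,40,-0.3],[-0.23,-0.145,-0.013,0,0,48,-0.3],[-0.265,-0.167,-0.013,0,0,55,-0.3],[-0.265,-0.167,-0.013,0,0,55,-0.3],[-0.265,-0.167,-0.013,0,0,55,-0.3],[-0.265,-0.167,-0.013,0,0,55,-0.3]]]}}

```text
time_s: 24.45
tool_pos: [0.5727, 0.2265, 0.2804]
tool_rot: [-180.0, -0.1, 96.5]
force: [-0.4, 0.2, -1.0]
grip_width: 0.0565
```

```bash
python3 - <<'E'
from h import *
c=cam('wrist','w8.png');o=get_obs();print(o['time_s'],o['tool_pos'].round(4),o['tool_rot'].round(2))
np.savez('w8.npz',W=cloud(c),img=c['img'],K=c['K'],origin=c['origin'],attitude=c['attitude'])
for z in(.101,.105,.109):print(z,proj(c,[.573,.2145,z]))
E
```

```text
24.5 [0.5726 0.2268 0.2804] [-1.7997e+02 -6.0000e-02  9.6510e+01]
0.101 [280.81706277 200.79516271]
0.105 [280.80318572 201.74705059]
0.109 [280.78899496 202.72045807]
```

View pics/w8.png

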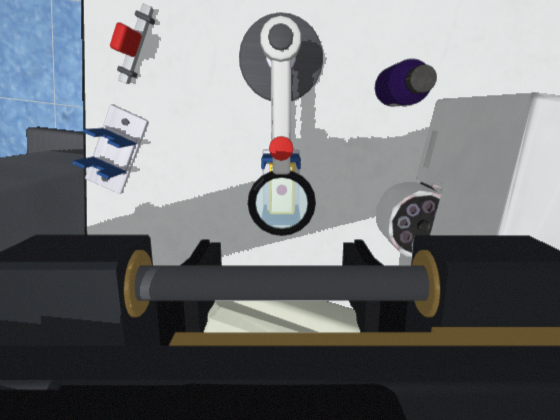

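```bash
python3 - <<'E'
from h import *
c=np.load('w8.npz');print(ray(c,282,203,.105).round(4),ray(c,281.5,189.5,.044).round(4))
o=get_obs();print(o['time_s'],o['joint_velocities'].round(2),o['force'].round(1))
print(sign_off())
E
```

```text
[0.5743 0.2134 0.105 ] [0.5736 0.2142 0.044 ]
24.5 [-0.47 -0.07  0.06  0.02  0.3  -0.02 -0.37] [-0.3  0.3 -0.1]
the job is handed in; nothing more can be done
None
```

I did all the steps in order and handed the job in at 24.5 s of the 64 s; `sign_off()` gives no verdict.

- **Bar:** I lifted it out of the brackets. It stands on its collars on the worktop at about (0.40, 0.35), roughly 12 cm from the dock.
- **Carrier:** I took it by its ends, set it down at about (0.47, 0.24), changed the hold to its long sides and seated it in the pocket. The camera put its top at about 45 mm, where 44 mm is the seated height. Its centre measured about 1 mm from the pocket point.
- **Magnifier:** I swung it by the peg to the stage's bearing without letting go, then released it. The lens centre measured (0.574, 0.213) in the last wrist picture, against my pocket estimate of (0.573, 0.2145). That is about 2 mm off, and the top camera agreed.
- **Bystanders:** the stain bottle, slide box and dropper bottle were not touched; I did not measure their final positions. The gripper was well clear of everything at the end.

**Disagreements:**
- The oblique scene camera put the lens about 9 mm from the carrier's centre. That view also gave a column-to-lens distance of 145 mm, not 140 mm, so I trusted the other two cameras.
- The fingers read about 16.5 mm on the 14 mm peg, but it followed without slipping.

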